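Stir the chocolate balls and snap the lid on the topping tub

ROBOT

A 6-joint arm with a two-finger parallel gripper is mounted at the origin on the work surface. World frame = base frame: x ahead of the robot, y to its left, z up, the work surface at z = 0. Lengths are in m, angles in rad, forces in N, time in s.
With the tool pointing down it reaches from about 0.35 to 0.975 m from the base axis. Payload 7.1 kg.
Tool frame: the origin (TCP) lies at the centre of the arm's flange, where the gripper is bolted on; the fingertips stand 182 mm ahead of it and the grasp point (between the pads) lies 163 mm ahead of it; z points along the fingers, y is the line along which they close (so a half turn about z gives the same grasp; the last joint's range is limited). The gripper opens to 88 mm and grips with 3 to 60 N. Pads are 20 mm wide; open, the fingers measure 115 mm over their backs; the gripper's body (75 mm by 178 mm) begins 61 mm behind the grasp point.
Start: joints at [1.2, 0.423, 1.63, -0, 1.089, -0.019], TCP at [0.215, 0.587, 0.405] pointing down, gripper open.
Joint ranges: [-3, 3], [-0.9, 2.11], [0.09, 2.58], [-1.31, 4.45], [0.11, 2.69], [-2.54, 2.54]. Speed limits (rad/s): [2.39, 2.39, 3.01, 3.14, 3.14, 3.14].

INTERFACE

Orientations are given as a unit quaternion [x, y, z, w].
In Python, from station import ctrl gives the robot as it stands. The module is installed in compiled form; this text tells all that it offers.
- The arm moves only by the tool send_rows, never from a script. Its arguments are lists of equal length, an entry for each row: "offset": the shift along the tool's x, y, z in mm, a list of three; "dr": the turn, a rotation vector about the tool's x, y, z in rad, a list of three; "hand": the opening, from -1 (shut) to 1 (fully open). A call has exactly 5 rows; each row shifts and turns the commanded pose from where the row before left it, along the tool's axes as they then stand; what a row does not reach is not made up. A row lasts 1/10 s, in which the tool goes at most 50 mm and 8.59 degrees, less where a joint would pass 70% of its speed; a pose out of reach is approached as far as the arm can. A call is refused whole if a number of a shift passes 50 or a number of a turn 0.15, either way. A call with a gripper value outside its range is refused whole. The fingers move at their own pace and stop on an object; "squeeze" is the grip in N (left out, the last holds). Time passes only in rows, so rows that do not move let the fingers close, or fill a call up. It gives the time, the measured TCP pose, the force, the opening and the grip force at its end, in the units of the state.
- ctrl.get_obs(): the state, without advancing time (a new reading comes with each control period).
- ctrl.read_camera(name): name is "scene" or "top"; returns (picture, depth): 480x640x3 uint8, blue, green, red; 480x640 float32, m along the optical axis (not along the pixel's ray), 0 where there is no reading.
- ctrl.camera_info(name): a dict with "camera_matrix" (3x3 intrinsics, pixels), "world_from_camera" (4x4, takes a point from camera to world coordinates). Camera axes: x right, y down, z forward; pixel columns grow to the right and rows downward; lengths in m; the calibration is good to about 2 mm. A picture is of the moment at which its call begins. camera_info takes no time and is no camera call.
- ctrl.sign_off(): hands the job in; it is judged then, once.
The state is a dict: "clock": time; "joint_pos": joint angles; "qd": joint speeds; "effort": joint torques, N m; "eef_pos": TCP position; "ee_rot": TCP orientation; "contact_force": force on the tool from outside, world axes, zero at the start; "ft_torque": the same for the moment, N m; "finger_gap": opening from 0.0 (shut) to 1.0 (fully open); "gripper_force": force on a finger pad.
Only numpy, scipy, OpenCV 4.12 (cv2) and the standard library are available. Lean on these libraries where they do the work, as an engineer would, in place of code of your own. Each camera call takes 0.05 s, during which the arm holds its last target. There are 200 camera calls.

TASK

Stir the dark and caramel chocolate balls in the tub with the green spatula, at least three full turns round the tub with the blade down among them, so that dark and caramel are well stirred up, then stand the spatula back in its steel stand and let go of it. Take the blue lid by its grip bar, set it square on the tub and press it down until it clicks, keep pressing until it is fully home, and finish there, still holding the lid and pressing it down firmly. Keep all the balls in the tub and leave everything else on the table as it is.

Things in the scene. Friction and masses are not known exactly. Their poses are not given: they have to be found in the camera images.
- tub: topping well, fixed: round steel housing 150 mm across, 45 mm high, holding a white tub. Origin: centre of its underside, on the table; z up. Tub floor flat, 12 mm above the table, 104 mm across inside (97 mm at the lip). The lip tapers outside from 110 to 103 mm at its top and guides the lid. Just below it six blue sprung catches (to 120 mm across) stand out evenly round
- tub_rim (a point): centre of the tub's mouth, at the height of the top of the rim, 85 mm above the table; z up
- lid: blue snap lid, loose, 128 mm across, 47 mm high, about 120 g, lying right way up. Origin: centre of its underside (skirt's lower edge); z up. Skirt 18 mm deep, 114 mm clear at its lower edge; plate top 21 mm above the origin. Grip bar along the lid's x through the centre, 60 long, 16 wide (y), from 21 to 47 mm up. Any turn about z fits the tub
- lid_seat (a point): centre of the underside of the lid's plate, 18 mm above the lid's origin; meets tub_rim when fully home. Pressed straight down the lid meets the catches about 16 mm above home, resists with some 8 to 18 N, then clicks about 9 mm above home: the force drops, the catches pull it on, let go of it 2 mm above home, and it stops hard on the rim
- lid_grip (a point): middle of the grip bar on the lid, 42 mm above the lid's origin (5 mm below the bar's top); pinch the bar across its 16 mm width, i.e. close along the lid's y
- stand: steel utensil stand, fixed: upright round tube, 48 mm inside, 105 mm high with slightly flared mouth, inner floor 8 mm above the table, on a foot disc 104 mm across. Origin: centre of its underside
- stand_mouth (a point): centre of the mouth of the stand's tube, 105 mm above the table
- spatula: green rigid spatula, loose, 80 g, 225 mm long, standing upright in the stand, blade down. Origin: centre of its lower (blade) end; z runs up the handle. Blade 22 mm wide (x) by 10 mm thick (y), 70 mm long; handle above it 18 mm wide (x) by 12 mm thick (y)
- spatula_tip (a point): centre of the lower end of the spatula's blade
- spatula_grip (a point): point in the handle 175 mm above the blade's end, a good place to pinch it across its 12 mm thickness (close along the spatula's y)
- ball0: dark chocolate ball, loose, 26 mm across, 11 g, smooth, lying on the tub's floor; origin at its centre. At the start the six balls lie in a ring about 34 mm from the tub's axis, dark on one side and caramel on the other, the middle left free
- ball1: dark chocolate ball, loose, 26 mm across, 11 g, smooth, lying on the tub's floor; origin at its centre. At the start the six balls lie in a ring about 34 mm from the tub's axis, dark on one side and caramel on the other, the middle left free
- ball2: dark chocolate ball, loose, 26 mm across, 11 g, smooth, lying on the tub's floor; origin at its centre. At the start the six balls lie in a ring about 34 mm from the tub's axis, dark on one side and caramel on the other, the middle left free
- ball3: caramel (light orange-brown) chocolate ball, loose, 26 mm across, 11 g, smooth, lying on the tub's floor; origin at its centre. At the start the six balls lie in a ring about 34 mm from the tub's axis, dark on one side and caramel on the other, the middle left free
- ball4: caramel (light orange-brown) chocolate ball, loose, 26 mm across, 11 g, smooth, lying on the tub's floor; origin at its centre. At the start the six balls lie in a ring about 34 mm from the tub's axis, dark on one side and caramel on the other, the middle left free
- ball5: caramel (light orange-brown) chocolate ball, loose, 26 mm across, 11 g, smooth, lying on the tub's floor; origin at its centre. At the start the six balls lie in a ring about 34 mm from the tub's axis, dark on one side and caramel on the other, the middle left free
- palette_knife: offset palette knife with black handle, 295 x 28 x 16 mm, lying near the task's things; leave alone; origin at the underside
- brush: wooden pastry brush, 190 x 34 x 14 mm, lying near the task's things; leave alone; origin at the underside
- sauce_bottle: brown squeeze bottle with red nozzle, 54 mm wide, 135 mm tall, standing between the task's things and the baking tray; leave alone; origin at the underside
- sugar_dredger: steel sugar shaker, 71 mm wide, 110 mm tall, standing between the task's things and the baking tray; leave alone; origin at the underside
- bench_scraper: bench scraper, steel blade with wooden grip, 118 x 120 x 22 mm, lying to the right; leave alone; origin at the underside
Not all that is in view belongs to the job. Of the things that look like the lid, take the one that is nearest to the robot's base at the start.

How it is judged:
On the way, in this order (a step that is already met when the one before it is completed fails the run):
1. the held spatula's blade is down among the balls and passes one side of the tub (the first) (x of spatula_tip in the frame of tub below -0.01 m and height (world z) of spatula_tip below 0.032 m and horizontal distance between spatula_tip and tub_rim below 0.05 m and contact force between the fingers and spatula above 0.3 N).
2. stirring round, it passes a quarter on, beside the middle (x of spatula_tip in the frame of tub between -0.01 and 0.01 m and (y of spatula_tip in the frame of tub above 0.01 m or y of spatula_tip in the frame of tub below -0.01 m) and height (world z) of spatula_tip below 0.032 m and horizontal distance between spatula_tip and tub_rim below 0.05 m and contact force between the fingers and spatula above 0.3 N).
3. then the side opposite the first (x of spatula_tip in the frame of tub above 0.01 m and height (world z) of spatula_tip below 0.032 m and horizontal distance between spatula_tip and tub_rim below 0.05 m and contact force between the fingers and spatula above 0.3 N).
4. again a quarter on, beside the middle (all of step 2).
5. round to the first side: one turn (all of step 1).
6. round again past the opposite side (all of step 3).
7. and to the first side: two turns, with at least two dark and two caramel balls shifted by 12 mm or more from where they lay (all of step 5 and (distance of each of ball1, ball2 from where it was at the start of the episode above 0.012 m or distance of each of ball0, ball2 from where it was at the start of the episode above 0.012 m or distance of each of ball0, ball1 from where it was at the start of the episode above 0.012 m) and (distance of each of ball4, ball5 from where it was at the start of the episode above 0.012 m or distance of each of ball3, ball5 from where it was at the start of the episode above 0.012 m or distance of each of ball3, ball4 from where it was at the start of the episode above 0.012 m)).
8. the spatula stands in its stand again, let go (horizontal distance between spatula_tip and stand_mouth below 0.025 m and height (world z) of spatula_tip below 0.025 m and angle between spatula's own z axis and vertical below 0.45 rad and contact force between the fingers and spatula below 0.1 N), for 0.2 s.
9. the lid has clicked on and is fully home (z of lid_seat in the frame of tub_rim below 0.002 m and horizontal distance between lid_seat and tub_rim below 0.005 m and angle between lid's own z axis and vertical below 0.04 rad), for 0.1 s.
At the end, for the whole second after the job is handed in: Lid fully home (plate within 2 mm of the rim, centred within 5 mm, level within 2 degrees), fingers on it, still pressed on the tub with over 5 N; spatula let go in its stand; all balls in the tub; other things within 30 mm of their starts (all of step 8 and all of step 9 and contact force between lid and tub above 5 N and contact force between the fingers and lid above 2 N and horizontal distance between each of ball0, ball1, ball2, ball3, ball4, ball5 and tub_rim below 0.052 m and height (world z) of each of ball0, ball1, ball2, ball3, ball4, ball5 below 0.08 m and distance of each of palette_knife, brush, sauce_bottle, sugar_dredger, bench_scraper from where it was at the start of the episode below 0.03 m); the arm keeps its last pose, push and grip.
It fails at once if a ball leaves the tub (horizontal distance between any of ball0, ball1, ball2, ball3, ball4, ball5 and tub_rim above 0.056 m).
It fails at once if another thing on the table is knocked from its place by more than 30 mm (distance of any of palette_knife, brush, sauce_bottle, sugar_dredger, bench_scraper from where it was at the start of the episode above 0.03 m).
It also fails if it takes over 72 s, if anything falls off the work surface, if the arm or the gripper's body presses on something with over 40 N, if the wrist force passes 120 N, or if a joint passes its speed limit or range.

## Working session

There is one attempt and no reset: what is moved stays moved. The work goes in short steps, Python scripts to look and compute and a tool call to move; the robot and the scene stay as the last step left them, time stands still between calls to the robot, and variables do not carry over. Pictures are saved under pics/ and viewed, at most 10 in all, crops included, and the job is handed in when it is done.

Besides the shell and the picture viewer there is one more tool, called after "Request:" as name(argument=value, ...) on one line, values as JSON. send_rows: Moves the arm, as the interface text tells. Its arguments: {"type":"object","properties":{"offset":{"type":"array"},"dr":{"type":"array"},"hand":{"type":"array"},"squeeze":{"type":"number"}},"required":["offset","dr","hand"]}

```bash
mkdir -p pics
python3 - <<'E'
from station import ctrl
import cv2,numpy as np
np.set_printoptions(precision=4,suppress=True)
for n in("scene","top"):
    p,d=ctrl.read_camera(n); cv2.imwrite(f"pics/{n}0.png",p); np.savez(f"{n}0.npz",p=p,d=d)
    i=ctrl.camera_info(n); print(n,np.array(i["camera_matrix"]),np.array(i["world_from_camera"]))
print(ctrl.get_obs())
E
```

```text
scene [[537.9405   0.     320.9796]
 [  0.     537.9405 241.334 ]
 [  0.       0.       1.    ]] [[ 0.0933  0.773  -0.6275  1.3713]
 [ 0.9955 -0.0817  0.0474 -0.2414]
 [-0.0146 -0.6291 -0.7772  1.0698]
 [ 0.      0.      0.      1.    ]]
top [[493.0274   0.     319.8506]
 [  0.     493.0274 237.0767]
 [  0.       0.       1.    ]] [[-0.0175 -0.9891  0.146   0.4285]
 [-0.9998  0.0178  0.0006 -0.1807]
 [-0.0032 -0.146  -0.9893  1.3159]
 [ 0.      0.      0.      1.    ]]
{'clock': 0.1, 'joint_pos': array([ 1.2   ,  0.4238,  1.6306,  0.    ,  1.0886, -0.019 ]), 'qd': array([ 0.0001, -0.0019,  0.0004, -0.0006,  0.0008,  0.0008]), 'effort': array([  0.0001, -54.5613, -27.4326,   0.0645,   0.0188,  -0.    ]), 'eef_pos': array([0.2153, 0.5865, 0.404 ]), 'ee_rot': array([ 0.175 ,  0.9846, -0.0007, -0.0001]), 'contact_force': array([ 1.1831, -0.1054, -1.3795]), 'ft_torque': array([-0.0245,  0.0542,  0.0656]), 'gripper_force': 0.0, 'finger_gap': 0.997115550098937}
```

View pics/top0.png

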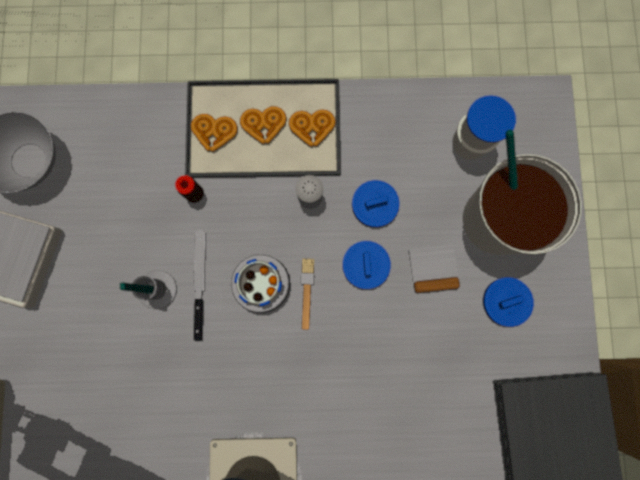

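View pics/scene0.png

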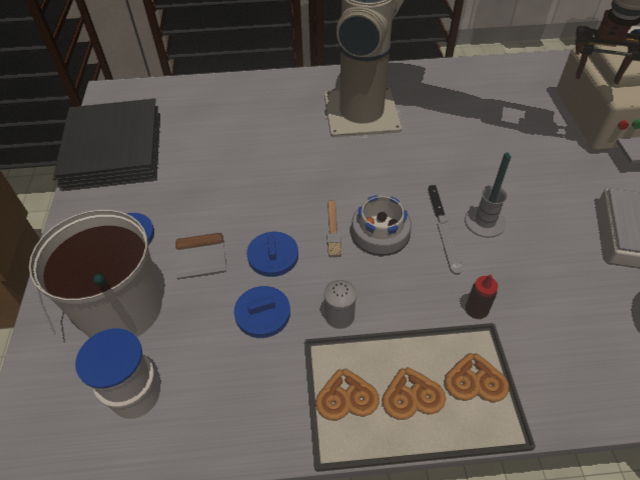

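Top view: tub with the balls at (261,283), stand with the green spatula at (140,288). Lid look-alikes are at (366,265), (376,204), (508,302) and (491,119), the last on a bucket. A second green handle stands in the sauce pot at (511,160). I choose lid (366,265), which looks nearest the base at (253,470), and the spatula at (140,288). The measurements will check this.

```bash
cat > h.py <<'E'
import cv2,numpy as np
from station import ctrl
np.set_printoptions(precision=4,suppress=True)
def cloud(n,d):
    i=ctrl.camera_info(n);K=np.array(i["camera_matrix"]);T=np.array(i["world_from_camera"])
    v,u=np.mgrid[:480,:640]
    c=np.stack([(u-K[0,2])/K[0,0]*d,(v-K[1,2])/K[1,1]*d,d],-1)
    w=c@T[:3,:3].T+T[:3,3]; w[d<=0]=np.nan
    return w
def ray(n,u,v,z):
    i=ctrl.camera_info(n);K=np.array(i["camera_matrix"]);T=np.array(i["world_from_camera"])
    r=T[:3,:3]@np.linalg.inv(K)@[u,v,1]; o=T[:3,3]
    return o+r*(z-o[2])/r[2]
def circ(P):
    A=np.c_[2*P[:,:2],np.ones(len(P))]; s=np.linalg.lstsq(A,(P[:,:2]**2).sum(1),rcond=None)[0]
    return s[:2],np.sqrt(s[2]+s[:2]@s[:2])
E
python3 - <<'E'
from h import *
S={n:np.load(n+"0.npz") for n in("top","scene")}
W={n:cloud(n,S[n]["d"]) for n in S}
H={n:cv2.cvtColor(S[n]["p"],cv2.COLOR_BGR2HSV) for n in S}
hs=H["top"]; blue=cv2.inRange(hs,(100,120,60),(130,255,255))
k,l,st,ce=cv2.connectedComponentsWithStats(blue)
for i in range(1,k):
    if st[i,4]>300:
        w=ray("top",*ce[i],.021); print("blue",ce[i],st[i],w,np.hypot(*w[:2]), np.nanmedian(W["top"][l==i][:,2]))
for n in S:
    w=W[n]; near=lambda p,r:np.hypot(w[...,0]-p[0],w[...,1]-p[1])<r
    c0=ray("top",261,283,.06);s0=ray("top",146,288,.06); l0=ray("top",366,265,.021)
    print(n,"table z",np.nanmedian(w[near((.45,-.03),.02)][:,2]) , c0,s0,l0)
    m=near(c0,.09); z=w[...,2]
    for a,b in((.075,.095),(.035,.055)):
        P=w[m&(z>a)&(z<b)]; print(" tub",a,len(P),circ(P),P[:,:2].mean(0),(P.max(0)+P.min(0))/2,np.median(P[:,2]))
    m=near(s0,.10)
    P=w[m&(z>.095)&(z<.11)];print(" stand",len(P),circ(P),P.mean(0))
    P=w[m&(z>.002)&(z<.02)];print(" foot",len(P),P.min(0),P.max(0))
    g=(cv2.inRange(H[n],(70,60,20),(100,255,255))>0)&m
    P=w[g]; print(" spat",len(P),P[P[:,2].argmax()],P[P[:,2].argmin()] if len(P) else 0)
    for a in np.arange(.1,.24,.02):
        Q=P[(P[:,2]>a)&(P[:,2]<a+.02)]; print("   ",a,len(Q),Q.mean(0) if len(Q) else 0)
    m=near(l0,.075)
    P=w[m&(z>.036)&(z<.06)]; e=np.linalg.eigh(np.cov(P[:,:2].T)); print(" bar",len(P),P.mean(0),e[1][:,1],np.degrees(np.arctan2(e[1][1,1],e[1][0,1])),np.sqrt(e[0]*12))
    P=w[m&(z>.012)]; print(" plate",len(P),P.min(0),P.max(0),(P.min(0)+P.max(0))/2)
I=cv2.resize(S["top"]["p"][230:350,100:420],None,fx=2.5,fy=2.5,interpolation=cv2.INTER_CUBIC);cv2.imwrite("pics/crop0.png",I)
E
```

```text
blue [490.6642 118.2786] [ 467   96   49   46 1748] [ 0.9413 -0.6553  0.021 ] 1.1469901723533655 0.17523482956138725
blue [375.2284 203.3472] [ 352  180   47   47 1734] [ 0.7084 -0.33    0.021 ] 0.7814590889713425 0.020675542669029268
blue [366.1692 264.6009] [ 343  241   48   48 1809] [ 0.5442 -0.3006  0.021 ] 0.6217046256014913 0.020582878481132827
blue [508.1621 301.6095] [ 484  277   50   50 1931] [ 0.4412 -0.6668  0.021 ] 0.799520692376375 0.020377427427418437
top table z 0.044629300852049414 [ 0.4986 -0.0284  0.06  ] [0.4911 0.2637 0.06  ] [ 0.5432 -0.3001  0.021 ]
 tub 0.075 460 (array([ 0.4993, -0.0221]), np.float64(0.05346862826436058)) [ 0.4978 -0.0242] [ 0.4994 -0.0221  0.0834] 0.0834127877198454
 tub 0.035 1213 (array([ 0.4989, -0.0223]), np.float64(0.0625854720297616)) [ 0.497  -0.0263] [ 0.4991 -0.022   0.0449] 0.043868729837061915
 stand 211 (array([0.4899, 0.2564]), np.float64(0.027091964734656256)) [0.4896 0.2563 0.1026]
 foot 1293 [0.3917 0.1664 0.002 ] [0.5897 0.3605 0.0199]
 spat 213 [0.4833 0.2562 0.2357] [0.5015 0.2769 0.0086]
    0.1 18 [0.4863 0.2517 0.111 ]
 
[... 694 characters left out ...]
42
 tub 0.035 1146 (array([ 0.5078, -0.0262]), np.float64(0.05930540767865228)) [ 0.5187 -0.0286] [ 0.5097 -0.0243  0.045 ] 0.045368414433323956
 stand 208 (array([0.4888, 0.2546]), np.float64(0.026040371284099344)) [0.487  0.2565 0.1029]
 foot 1446 [0.3923 0.1672 0.002 ] [0.5906 0.3633 0.02  ]
 spat 17 [0.4876 0.2502 0.2364] [0.4869 0.2546 0.2293]
    0.1 0 0
    0.12000000000000001 0 0
    0.14 0 0
    0.16000000000000003 0 0
    0.18000000000000002 0 0
    0.2 0 0
    0.22000000000000003 17 [0.4883 0.2561 0.2331]
 bar 142 [ 0.5479 -0.3016  0.0474] [-0.9989 -0.0473] -177.29159591101015 [0.016  0.0638]
 plate 1740 [ 0.4771 -0.3655  0.0121] [ 0.6091 -0.2388  0.0537] [ 0.5431 -0.3021  0.0329]
```

View pics/crop0.png

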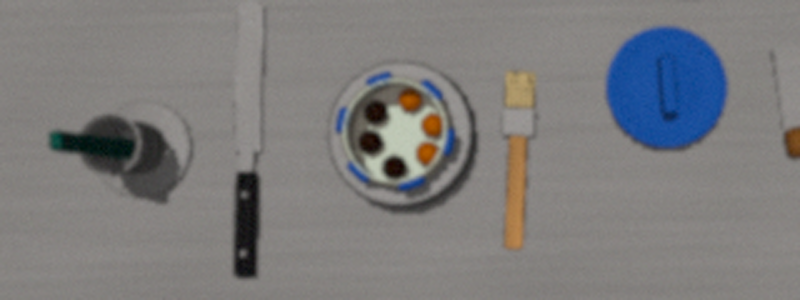

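The crop shows the upright green handle with its top end at about (119,286) in full-picture pixels. It also shows the tub with dark balls on the left and caramel on the right, and the lid at (366,265) with its bar along world x. That lid is 0.62 m from the base, the nearest of the four.

Run:
```python
from h import *
for n in("top","scene"):
    S=np.load(n+"0.npz"); w=cloud(n,S["d"])
    m=(np.hypot(w[...,0]-.489,w[...,1]-.256)<.05)&(w[...,2]>.224)
    P=w[m]; print(n,len(P),np.median(P,0),P.min(0),P.max(0))
    P=P[P[:,2]>.229]
    r=cv2.minAreaRect((P[:,:2]*1000).astype(np.float32)); print(r)
    m=(np.hypot(w[...,0]-.489,w[...,1]-.256)<.05)&(w[...,2]>.12)&(w[...,2]<.215)
    P=w[m]; 
    for a in(.12,.17):
        Q=P[(P[:,2]>a)&(P[:,2]<a+.045)]
        if len(Q): print(a,len(Q),np.median(Q,0),np.percentile(Q,5,0),np.percentile(Q,95,0), np.polyfit(Q[:,0],Q[:,1],1), np.polyfit(Q[:,1],Q[:,0],1))
# top end face outline by brighter green in top image
S=np.load("top0.npz");h=cv2.cvtColor(S["p"],cv2.COLOR_BGR2HSV)
g=cv2.inRange(h,(70,60,20),(100,255,255)); print(g[278:300,115:162]//255)
print(S["p"][278:300,118:126].max(2))
```

```text
top 46 [0.4878 0.255  0.2311] [0.479  0.2497 0.2257] [0.4948 0.2641 0.2357]
((486.72271728515625, 256.2132263183594), (13.01251220703125, 15.372758865356445), 89.94779205322266)
0.12 52 [0.4867 0.2519 0.141 ] [0.4785 0.2502 0.1218] [0.4949 0.255  0.1613] [0.0052 0.2497] [0.0564 0.4724]
0.17 61 [0.4867 0.252  0.1929] [0.4785 0.2505 0.1715] [0.4948 0.2553 0.213 ] [-0.0175  0.2607] [-0.2184  0.5417]
scene 46 [0.4914 0.254  0.231 ] [0.4803 0.2481 0.2243] [0.4969 0.2602 0.2364]
((488.4825439453125, 254.44190979003906), (16.701457977294922, 10.555024147033691), 2.068263053894043)
0.12 103 [0.4928 0.2519 0.1441] [0.4811 0.2483 0.123 ] [0.4975 0.2596 0.1625] [0.3641 0.0739] [0.7402 0.3041]
0.17 115 [0.4925 0.2516 0.193 ] [0.4813 0.2488 0.1723] [0.497  0.2596 0.213 ] [0.3892 0.0616] [0.7515 0.3012]
[[0 0 0 ... 0 0 0]
 [0 0 0 ... 0 0 0]
 [0 0 0 ... 0 0 0]
 ...
 [0 0 0 ... 0 0 0]
 [0 0 0 ... 0 0 0]
 [0 0 0 ... 0 0 0]]
[[135 127 128 130 131 129 133 137]
 [133 137 128 132 128 133 132 133]
 [132 129 130 133 130 129 129 129]
 [130 129 124 123 117 113 118 125]
 [133 119 112 102  97  90  92  97]
 [124 109  92  85  76  70  60  55]
 [125 106  83  76  74  61  47  35]
 [126 108  86  74  74  66  50  28]
 [126 107  86  74  76  69  51  30]
 [125 102  81  77  74  68  53  32]
 [123 106  85  70  63  63  50  32]
 [132 117  98  79  70  64  55  39]
 [133 129 119 108  99  87  81  75]
 [132 132 129 125 122 119 113 108]
 [130 131 132 133 132 129 130 128]
 [132 131 132 131 132 131 133 132]
 [132 134 134 133 130 136 136 135]
 [135 134 133 134 134 133 137 132]
 [134 132 136 131 132 133 132 133]
 [132 137 132 132 135 133 133 135]
 [132 131 136 136 135 130 133 134]
 [134 136 134 134 137 134 131 135]]
```

Request:
send_rows(offset=[[0,0,-16],[0,0,-16],[0,0,-16],[-27,-33,0],[-27,-33,0]], dr=[[0,0,-0.118],[0,0,-0.118],[0,0,-0.117],[0,0,0],[0,0,0]], hand=[1,1,1,1,1])

```text
clock: 0.6
eef_pos: [0.2693, 0.5205, 0.4528]
ee_rot: [-0.002, 1.0, 0.0, 0.0]
contact_force: [1.0, 0.2, -0.8]
finger_gap: 1.002
gripper_force: 0.0
```

Request:
send_rows(offset=[[-27,-33,0],[-27,-33,0],[-27,-33,0],[-27,-33,0],[-27,-33,0]], dr=[[0,0,0],[0,0,0],[0,0,0],[0,0,0],[0,0,0]], hand=[1,1,1,1,1])

```text
clock: 1.1
eef_pos: [0.4053, 0.3544, 0.4525]
ee_rot: [-0.001, 1.0, -0.0, -0.0]
contact_force: [-0.2, 0.5, 0.5]
finger_gap: 1.001
gripper_force: 0.0
```

Request:
send_rows(offset=[[-27,-33,0],[-27,-33,0],[-27,-33,0],[0,0,0],[0,0,0]], dr=[[0,0,0],[0,0,0],[0,0,0],[0,0,0],[0,0,0]], hand=[1,1,1,1,1])

```text
clock: 1.6
eef_pos: [0.486, 0.2563, 0.4523]
ee_rot: [0.001, 1.0, -0.0, -0.0]
contact_force: [-0.1, -0.1, -0.6]
finger_gap: 1.005
gripper_force: 0.0
```

Request:
send_rows(offset=[[-2,-1,27],[0,0,27],[0,0,26],[0,0,26],[0,0,0]], dr=[[0,0,0],[0,0,0],[0,0,0],[0,0,0],[0,0,0]], hand=[1,1,1,1,1], squeeze=50)

```text
clock: 2.1
eef_pos: [0.4856, 0.2567, 0.3435]
ee_rot: [-0.002, 1.0, -0.001, -0.003]
contact_force: [-1.3, 0.4, 0.3]
finger_gap: 0.998
gripper_force: 0.0
```

Request:
send_rows(offset=[[0,0,0],[0,0,0],[0,0,0],[0,0,0],[0,0,0]], dr=[[0,0,0],[0,0,0],[0,0,0],[0,0,0],[0,0,0]], hand=[-1,-1,-1,-1,-1])

```text
clock: 2.6
eef_pos: [0.4878, 0.2561, 0.3474]
ee_rot: [-0.001, 1.0, 0.0, 0.001]
contact_force: [-0.5, -0.3, -0.8]
finger_gap: 0.585
gripper_force: 0.0
```

Request:
send_rows(offset=[[0,0,0],[0,0,0],[0,0,0],[0,0,0],[0,0,0]], dr=[[0,0,0],[0,0,0],[0,0,0],[0,0,0],[0,0,0]], hand=[-1,-1,-1,-1,-1])

```text
clock: 3.1
eef_pos: [0.4877, 0.256, 0.3466]
ee_rot: [-0.001, 1.0, -0.0, -0.0]
contact_force: [-0.4, -3.0, -1.1]
finger_gap: 0.132
gripper_force: 50.0
```

Request:
send_rows(offset=[[0,0,-20],[0,0,-30],[0,0,-35],[0,0,-35],[0,0,0]], dr=[[0,0,0],[0,0,0],[0,0,0],[0,0,0],[0,0,0]], hand=[-1,-1,-1,-1,-1])

```text
clock: 3.6
eef_pos: [0.4887, 0.2565, 0.4714]
ee_rot: [-0.001, 1.0, 0.002, 0.004]
contact_force: [0.1, 0.6, -0.5]
finger_gap: 0.137
gripper_force: 50.0
```

Run:
```python
from h import *
o=ctrl.get_obs(); print(o["eef_pos"],o["finger_gap"],o["gripper_force"],o["contact_force"])
p,d=ctrl.read_camera("scene"); cv2.imwrite("pics/s1.png",cv2.resize(p[60:280,340:600],None,fx=2.5,fy=2.5))
w=cloud("scene",d)
m=(np.hypot(w[...,0]-.489,w[...,1]-.256)<.04)&(w[...,2]>.115)&(w[...,2]<.27)
P=w[m]
for a in np.arange(.11,.27,.02):
    Q=P[(P[:,2]>a)&(P[:,2]<a+.02)]
    if len(Q): print(a,len(Q),np.median(Q,0),Q.min(0),Q.max(0))
```

```text
[0.4887 0.2565 0.4714] 0.137219791100472 49.99581277370453 [ 0.0902  0.5867 -0.5323]
0.13 31 [0.4968 0.2526 0.1441] [0.4824 0.2491 0.1356] [0.503  0.259  0.1498]
0.15000000000000002 40 [0.4976 0.2519 0.1603] [0.4825 0.2499 0.1506] [0.5017 0.2599 0.1699]
0.17 51 [0.4974 0.2516 0.1803] [0.4784 0.2491 0.1704] [0.5029 0.2598 0.19  ]
0.19 47 [0.4967 0.2519 0.2005] [0.481  0.248  0.1901] [0.5025 0.2611 0.2094]
0.21000000000000002 51 [0.4961 0.2519 0.2201] [0.4803 0.2478 0.2101] [0.5007 0.261  0.2299]
0.23000000000000004 49 [0.4955 0.2517 0.2394] [0.4863 0.2476 0.2301] [0.5009 0.2611 0.2492]
0.25 54 [0.4967 0.251  0.26  ] [0.4819 0.2474 0.2503] [0.5005 0.2591 0.2699]
```

View pics/s1.png

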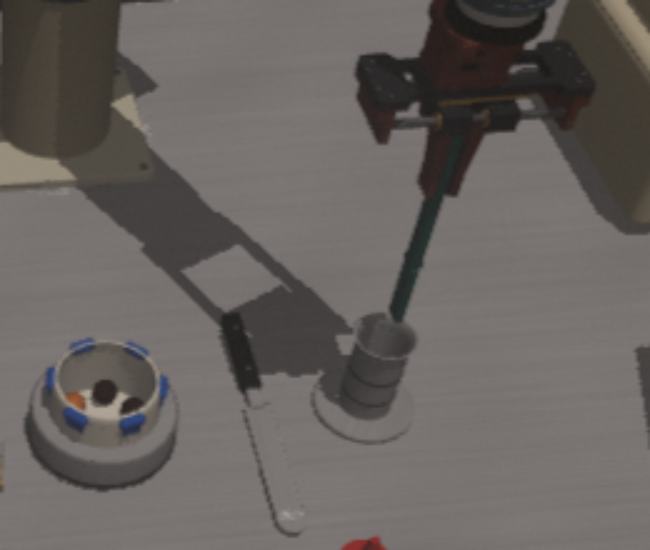

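The spatula is held straight, with its tip about 0.133 m up and clear of the stand mouth at (385,335) in the crop. Next I carry it over the tub and lower it into the free middle.

Request:
send_rows(offset=[[-1,-25,0],[-2,-40,0],[-2,-45,0],[-2,-45,0],[-2,-45,0]], dr=[[0,0,0],[0,0,0],[0,0,0],[0,0,0],[0,0,0]], hand=[-1,-1,-1,-1,-1])

```text
clock: 4.15
eef_pos: [0.4962, 0.0545, 0.4648]
ee_rot: [-0.001, 1.0, -0.0, -0.001]
contact_force: [0.6, 0.3, -0.4]
finger_gap: 0.135
gripper_force: 50.0
```

Request:
send_rows(offset=[[-2,-40,0],[0,-25,0],[0,-14,0],[0,0,0],[0,0,0]], dr=[[0,0,0],[0,0,0],[0,0,0],[0,0,0],[0,0,0]], hand=[-1,-1,-1,-1,-1])

```text
clock: 4.65
eef_pos: [0.499, -0.0224, 0.466]
ee_rot: [-0.0, 1.0, 0.0, -0.001]
contact_force: [0.1, 0.6, -0.8]
finger_gap: 0.132
gripper_force: 50.0
```

Request:
send_rows(offset=[[0,0,30],[0,0,35],[0,0,25],[0,0,16],[0,0,0]], dr=[[0,0,0],[0,0,0],[0,0,0],[0,0,0],[0,0,0]], hand=[-1,-1,-1,-1,-1])

```text
clock: 5.15
eef_pos: [0.4983, -0.0215, 0.3584]
ee_rot: [-0.002, 1.0, 0.0, -0.002]
contact_force: [-0.2, 0.2, -1.1]
finger_gap: 0.136
gripper_force: 50.0
```

Run:
```python
from h import *
o=ctrl.get_obs(); print(o["eef_pos"],o["contact_force"])
r=26
# tool axes: x=-world x, y=world y; spiral out then circles, 15 rows/turn, start along world -x
pts=[np.zeros(2)]; 
for k in range(0,15):
    a=np.pi+2*np.pi*k/15; pts.append(r*np.array([np.cos(a),np.sin(a)]))
pts.append(pts[1])
d=np.diff(np.array(pts),axis=0); d[:,0]*=-1
print(d.round().tolist())
```

```text
[ 0.4983 -0.0215  0.3584] [-0.1512  0.1686 -1.0912]
[[26.0, 0.0], [-2.0, -11.0], [-6.0, -9.0], [-9.0, -5.0], [-11.0, -1.0], [-10.0, 3.0], [-8.0, 7.0], [-4.0, 10.0], [-0.0, 11.0], [4.0, 10.0], [8.0, 7.0], [10.0, 3.0], [11.0, -1.0], [9.0, -5.0], [6.0, -9.0], [2.0, -11.0]]
```

Request:
send_rows(offset=[[12,-5,0],[12,-4,0],[-8,-11,0],[-9,-5,0],[-11,-1,0]], dr=[[0,0,0],[0,0,0],[0,0,0],[0,0,0],[0,0,0]], hand=[-1,-1,-1,-1,-1])

```text
clock: 5.65
eef_pos: [0.5025, -0.048, 0.3615]
ee_rot: [0.002, 1.0, 0.003, -0.001]
contact_force: [-7.4, 14.4, 2.0]
finger_gap: 0.138
gripper_force: 50.4
```

Run:
```python
from h import *
o=ctrl.get_obs(); print(o["eef_pos"],o["eef_pos"]-[.4997,-.023,.339],o["contact_force"],o["ft_torque"])
p,d=ctrl.read_camera("scene"); cv2.imwrite("pics/s2.png",cv2.resize(p[40:260,280:480],None,fx=2.7,fy=2.7))
```

```text
[ 0.5025 -0.048   0.3615] [ 0.0028 -0.025   0.0225] [-7.4201 14.3556  1.995 ] [ 4.9805  2.542  -0.0276]
```

View pics/s2.png

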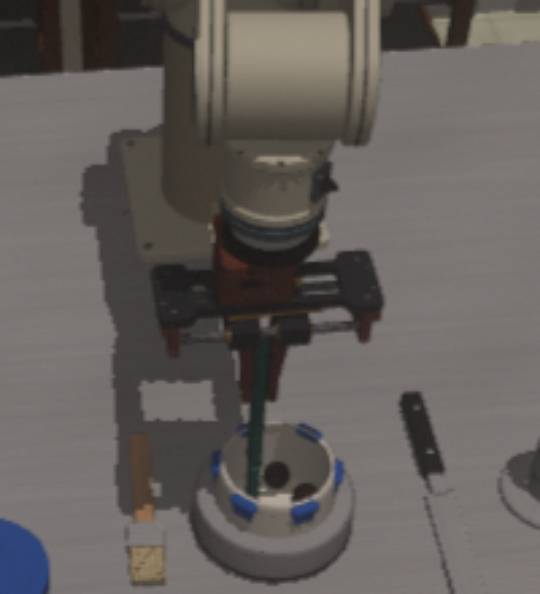

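The blade is down among the balls at (255,490) in the crop; a ball is pinched lightly against the near wall at about 15 N. I continue and watch the force.

Request:
send_rows(offset=[[-10,4,0],[-8,7,0],[-4,10,0],[0,12,0],[4,9,0]], dr=[[0,0,0],[0,0,0],[0,0,0],[0,0,0],[0,0,0]], hand=[-1,-1,-1,-1,-1])

```text
clock: 6.2
eef_pos: [0.5212, -0.0063, 0.3612]
ee_rot: [-0.001, 1.0, -0.0, 0.001]
contact_force: [-0.8, -5.3, -0.8]
finger_gap: 0.134
gripper_force: 50.0
```

Request:
send_rows(offset=[[8,6,0],[10,3,0],[11,-1,0],[9,-5,0],[6,-9,0]], dr=[[0,0,0],[0,0,0],[0,0,0],[0,0,0],[0,0,0]], hand=[-1,-1,-1,-1,-1])

```text
clock: 6.7
eef_pos: [0.4785, -0.0128, 0.3626]
ee_rot: [-0.001, 1.0, -0.0, 0.005]
contact_force: [6.5, -0.1, 0.1]
finger_gap: 0.134
gripper_force: 50.0
```

Run:
```python
from h import *
o=ctrl.get_obs(); print(o["eef_pos"],o["eef_pos"]-[.4997,-.023,.339],o["contact_force"],o["ft_torque"])
p,d=ctrl.read_camera("top"); cv2.imwrite("pics/t3.png",cv2.resize(p[240:330,210:310],None,fx=5,fy=5,interpolation=cv2.INTER_CUBIC))
```

```text
[ 0.4785 -0.0128  0.3626] [-0.0212  0.0102  0.0236] [ 6.4987 -0.1061  0.057 ] [ 0.0723 -2.1907  0.0366]
```

View pics/t3.png

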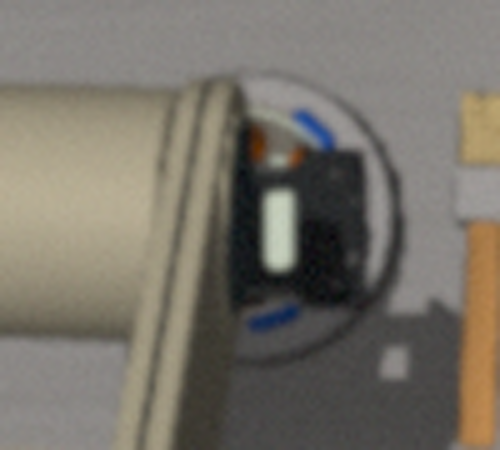

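Request:
send_rows(offset=[[2,-11,2],[-2,-10,1],[-6,-9,0],[-9,-5,0],[-11,-1,0]], dr=[[0,0,0],[0,0,0],[0,0,0],[0,0,0],[0,0,0]], hand=[-1,-1,-1,-1,-1])

```text
clock: 7.25
eef_pos: [0.5025, -0.0478, 0.3573]
ee_rot: [0.001, 1.0, 0.003, -0.002]
contact_force: [-4.8, 15.4, 1.2]
finger_gap: 0.139
gripper_force: 50.2
```

Request:
send_rows(offset=[[-10,3,0],[-8,7,0],[-4,10,0],[0,12,0],[4,9,0]], dr=[[0,0,0],[0,0,0],[0,0,0],[0,0,0],[0,0,0]], hand=[-1,-1,-1,-1,-1])

```text
clock: 7.75
eef_pos: [0.5209, -0.0071, 0.3574]
ee_rot: [-0.001, 1.0, -0.0, -0.0]
contact_force: [0.5, -0.9, -0.5]
finger_gap: 0.137
gripper_force: 50.0
```

Request:
send_rows(offset=[[8,7,0],[10,3,0],[11,-1,0],[9,-5,0],[6,-9,0]], dr=[[0,0,0],[0,0,0],[0,0,0],[0,0,0],[0,0,0]], hand=[-1,-1,-1,-1,-1])

```text
clock: 8.25
eef_pos: [0.4767, -0.0129, 0.3585]
ee_rot: [-0.001, 1.0, -0.0, 0.002]
contact_force: [-0.7, -0.1, -1.9]
finger_gap: 0.137
gripper_force: 50.0
```

Request:
send_rows(offset=[[2,-11,0],[-2,-11,0],[-6,-9,0],[-9,-5,0],[-11,-1,0]], dr=[[0,0,0],[0,0,0],[0,0,0],[0,0,0],[0,0,0]], hand=[-1,-1,-1,-1,-1])

```text
clock: 8.75
eef_pos: [0.502, -0.0488, 0.357]
ee_rot: [0.001, 1.0, 0.004, -0.003]
contact_force: [-3.6, 15.4, 2.2]
finger_gap: 0.143
gripper_force: 50.5
```

Request:
send_rows(offset=[[-10,3,0],[-8,7,0],[-4,10,0],[0,12,0],[4,10,0]], dr=[[0,0,0],[0,0,0],[0,0,0],[0,0,0],[0,0,0]], hand=[-1,-1,-1,-1,-1])

```text
clock: 9.25
eef_pos: [0.5198, -0.008, 0.3565]
ee_rot: [-0.001, 1.0, -0.001, -0.003]
contact_force: [-6.1, -3.6, -1.0]
finger_gap: 0.134
gripper_force: 50.0
```

Request:
send_rows(offset=[[8,7,0],[10,3,0],[11,-1,0],[9,-5,0],[6,-9,0]], dr=[[0,0,0],[0,0,0],[0,0,0],[0,0,0],[0,0,0]], hand=[-1,-1,-1,-1,-1])

```text
clock: 9.75
eef_pos: [0.4781, -0.0132, 0.3591]
ee_rot: [-0.001, 1.0, -0.0, 0.004]
contact_force: [3.4, -2.5, -0.7]
finger_gap: 0.137
gripper_force: 50.0
```

Run:
```python
from h import *
o=ctrl.get_obs(); print(o["eef_pos"],o["eef_pos"]-[.4997,-.023,.339],o["contact_force"],o["ft_torque"])
p,d=ctrl.read_camera("scene"); cv2.imwrite("pics/s4.png",cv2.resize(p[150:260,330:430],None,fx=5,fy=5,interpolation=cv2.INTER_CUBIC))
```

```text
[ 0.4781 -0.0132  0.3591] [-0.0216  0.0098  0.0201] [ 3.3692 -2.4942 -0.7101] [-0.7467 -1.15    0.0136]
```

View pics/s4.png

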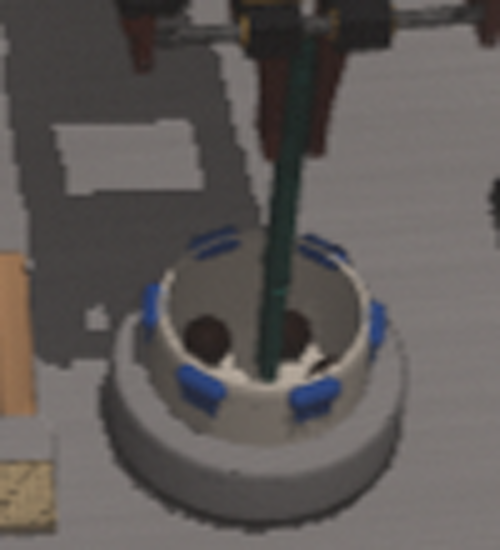

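Run:
```python
from h import *
i=ctrl.camera_info("scene");K=np.array(i["camera_matrix"]);T=np.linalg.inv(np.array(i["world_from_camera"]))
def pr(p):
    c=T[:3,:3]@p+T[:3,3]; u=K@c; return (u[:2]/u[2]-[330,150])*5
e=np.array([.4781,-.0132,.3591])
for z in(.01,.02,.05,.085,.12,.17,.2): print(z,pr(np.array([.4781,-.0132,z])))
p,d=ctrl.read_camera("scene");w=cloud("scene",d)
h=cv2.cvtColor(p,cv2.COLOR_BGR2HSV); g=cv2.inRange(h,(70,60,20),(100,255,255))>0
m=(np.hypot(w[...,0]-.4997,w[...,1]+.023)<.07)&(w[...,2]>.01)&(w[...,2]<.18)&g
P=w[m]
for a in np.arange(.01,.18,.02):
    Q=P[(P[:,2]>a)&(P[:,2]<a+.02)]
    if len(Q): print(round(a,2),len(Q),np.median(Q,0),np.percentile(Q,95,0))
```

```text
0.01 [262.219  375.0557]
0.02 [263.6568 362.3994]
0.05 [268.0686 323.5652]
0.085 [273.4101 276.5463]
0.12 [278.9736 227.5739]
0.17 [287.3347 153.976 ]
0.2 [292.6014 107.6161]
0.05 3 [ 0.4921 -0.0176  0.0597] [ 0.4942 -0.0159  0.0642]
0.07 5 [ 0.4913 -0.0146  0.0863] [ 0.4937 -0.0138  0.089 ]
0.09 7 [ 0.4898 -0.0173  0.1026] [ 0.4929 -0.0145  0.1064]
0.11 5 [ 0.4905 -0.0158  0.1174] [ 0.4927 -0.0136  0.1252]
0.13 13 [ 0.4878 -0.0162  0.1419] [ 0.4908 -0.0131  0.1489]
0.15 5 [ 0.4896 -0.0159  0.1562] [ 0.4907 -0.0125  0.1669]
0.17 1 [ 0.4897 -0.0188  0.1715] [ 0.4897 -0.0188  0.1715]
```

The spatula leans only about 2° in the grip, and dark balls show at (208,338), (290,335) and (325,365). One more turn takes it past three full turns, then back to the middle.

Request:
send_rows(offset=[[2,-11,0],[-2,-11,0],[-6,-9,0],[-9,-5,0],[-11,-1,0]], dr=[[0,0,0],[0,0,0],[0,0,0],[0,0,0],[0,0,0]], hand=[-1,-1,-1,-1,-1])

```text
clock: 10.35
eef_pos: [0.5011, -0.0488, 0.3566]
ee_rot: [0.001, 1.0, 0.004, -0.004]
contact_force: [-4.3, 16.4, 2.4]
finger_gap: 0.147
gripper_force: 51.0
```

Request:
send_rows(offset=[[-10,3,0],[-8,7,0],[-4,10,0],[0,12,0],[4,10,0]], dr=[[0,0,0],[0,0,0],[0,0,0],[0,0,0],[0,0,0]], hand=[-1,-1,-1,-1,-1])

```text
clock: 10.85
eef_pos: [0.5197, -0.0081, 0.3564]
ee_rot: [-0.001, 1.0, -0.0, -0.003]
contact_force: [-1.6, -0.4, -1.8]
finger_gap: 0.134
gripper_force: 50.0
```

Request:
send_rows(offset=[[8,7,0],[10,3,0],[11,-1,0],[9,-5,0],[6,-9,0]], dr=[[0,0,0],[0,0,0],[0,0,0],[0,0,0],[0,0,0]], hand=[-1,-1,-1,-1,-1])

```text
clock: 11.35
eef_pos: [0.4786, -0.0133, 0.3593]
ee_rot: [-0.001, 1.0, -0.0, 0.005]
contact_force: [6.8, -0.0, -0.6]
finger_gap: 0.134
gripper_force: 50.0
```

Request:
send_rows(offset=[[2,-11,0],[-2,-11,0],[-6,-9,0],[-9,-5,0],[-8,10,0]], dr=[[0,0,0],[0,0,0],[0,0,0],[0,0,0],[0,0,0]], hand=[-1,-1,-1,-1,-1])

```text
clock: 11.85
eef_pos: [0.5003, -0.0392, 0.3577]
ee_rot: [0.001, 1.0, 0.001, -0.0]
contact_force: [-0.6, -1.0, -1.5]
finger_gap: 0.133
gripper_force: 50.0
```

Request:
send_rows(offset=[[0,12,0],[0,4,-10],[0,0,-30],[0,0,-35],[0,0,-35]], dr=[[0,0,0],[0,0,0],[0,0,0],[0,0,0],[0,0,0]], hand=[-1,-1,-1,-1,-1])

```text
clock: 12.35
eef_pos: [0.4993, -0.0227, 0.4691]
ee_rot: [-0.001, 1.0, -0.0, -0.001]
contact_force: [1.2, 0.3, -0.5]
finger_gap: 0.137
gripper_force: 50.0
```

Request:
send_rows(offset=[[0,20,-3],[1,40,0],[2,45,0],[2,45,0],[2,45,0]], dr=[[0,0,0],[0,0,0],[0,0,0],[0,0,0],[0,0,0]], hand=[-1,-1,-1,-1,-1])

```text
clock: 12.85
eef_pos: [0.4918, 0.1735, 0.4714]
ee_rot: [-0.001, 1.0, -0.0, 0.0]
contact_force: [0.6, 0.1, -0.9]
finger_gap: 0.138
gripper_force: 50.0
```

Request:
send_rows(offset=[[2,40,0],[2,30,0],[0,14,0],[0,0,0],[0,0,0]], dr=[[0,0,0],[0,0,0],[0,0,0],[0,0,0],[0,0,0]], hand=[-1,-1,-1,-1,-1])

```text
clock: 13.35
eef_pos: [0.4885, 0.2553, 0.4707]
ee_rot: [-0.001, 1.0, -0.0, -0.0]
contact_force: [-0.6, -1.2, -1.2]
finger_gap: 0.133
gripper_force: 50.0
```

Run:
```python
from h import *
o=ctrl.get_obs(); print(o["clock"],o["eef_pos"],o["finger_gap"],o["contact_force"])
p,d=ctrl.read_camera("top"); q,d2=ctrl.read_camera("scene")
a=cv2.resize(p[240:330,215:305],(450,450),interpolation=cv2.INTER_CUBIC)
b=cv2.resize(q[100:280,400:540],(350,450))
cv2.imwrite("pics/c5.png",np.hstack([a,b]))
w=cloud("scene",d2)
m=(np.hypot(w[...,0]-.489,w[...,1]-.256)<.04)&(w[...,2]>.115)&(w[...,2]<.27)
P=w[m]
for a in np.arange(.11,.27,.02):
    Q=P[(P[:,2]>a)&(P[:,2]<a+.02)]
    if len(Q): print(round(a,2),len(Q),np.median(Q,0),Q.min(0),Q.max(0))
```

```text
13.35 [0.4885 0.2553 0.4707] 0.13288487969903104 [-0.6413 -1.196  -1.1557]
0.13 32 [0.4975 0.2488 0.1431] [0.4808 0.2457 0.135 ] [0.5038 0.2556 0.1498]
0.15 43 [0.4973 0.2487 0.1602] [0.4804 0.2451 0.1504] [0.5045 0.2562 0.1697]
0.17 47 [0.4985 0.2489 0.1795] [0.4812 0.2468 0.17  ] [0.5041 0.2568 0.1898]
0.19 50 [0.497  0.2491 0.1985] [0.4818 0.2463 0.1901] [0.5037 0.258  0.2099]
0.21 54 [0.4974 0.2493 0.2206] [0.4842 0.245  0.21  ] [0.5013 0.2578 0.229 ]
0.23 50 [0.4958 0.2489 0.2408] [0.4826 0.2454 0.23  ] [0.5025 0.2578 0.2493]
0.25 54 [0.496  0.2495 0.2594] [0.4807 0.2459 0.2504] [0.5016 0.2576 0.27  ]
```

View pics/c5.png

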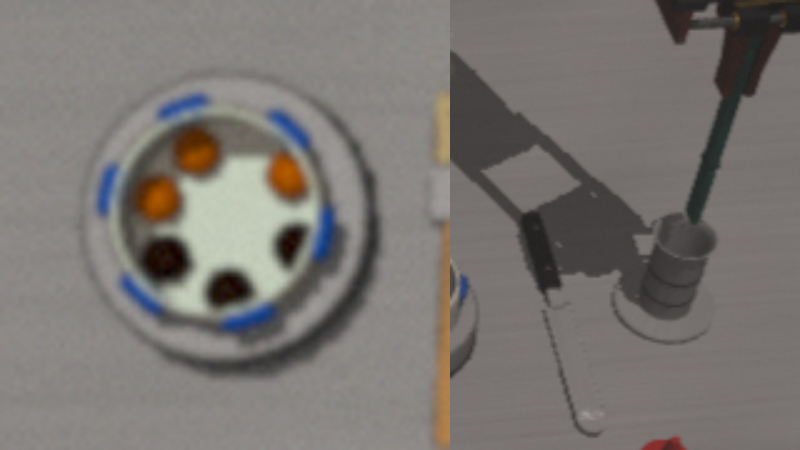

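Balls: caramel at (195,150), (290,175) and (158,200); dark at (290,245), (228,290) and (165,260). All six are in the tub, and the ring has turned by about 60° or more. The blade hangs centred over the stand mouth at (690,225).

Request:
send_rows(offset=[[0,1,25],[0,0,30],[0,0,30],[0,0,22],[0,0,13]], dr=[[0,0,0],[0,0,0],[0,0,0],[0,0,0],[0,0,0]], hand=[-1,-1,-1,-1,-1])

```text
clock: 13.95
eef_pos: [0.4886, 0.2556, 0.349]
ee_rot: [0.0, 1.0, -0.001, -0.001]
contact_force: [0.2, 0.2, -0.8]
finger_gap: 0.132
gripper_force: 50.0
```

Request:
send_rows(offset=[[0,0,0],[0,0,0],[0,0,0],[0,0,0],[0,0,0]], dr=[[0,0,0],[0,0,0],[0,0,0],[0,0,0],[0,0,0]], hand=[-1,-1,-0.7,-0.7,-0.5])

```text
clock: 14.45
eef_pos: [0.4889, 0.2572, 0.3516]
ee_rot: [-0.001, 1.0, 0.0, 0.001]
contact_force: [-0.6, 0.0, 0.2]
finger_gap: 0.202
gripper_force: 0.0
```

Request:
send_rows(offset=[[0,0,0],[0,0,0],[0,0,0],[0,0,0],[0,0,0]], dr=[[0,0,0],[0,0,0],[0,0,0],[0,0,0],[0,0,0]], hand=[-0.3,0,0.3,0.6,1])

```text
clock: 14.95
eef_pos: [0.4887, 0.2571, 0.3506]
ee_rot: [-0.001, 1.0, -0.0, -0.0]
contact_force: [-0.6, 0.6, -0.1]
finger_gap: 0.656
gripper_force: 0.0
```

Request:
send_rows(offset=[[0,0,0],[0,0,-20],[0,0,-30],[0,0,-35],[0,0,-35]], dr=[[0,0,0],[0,0,0],[0,0,0],[0,0,0],[0,0,0]], hand=[1,1,1,1,1])

```text
clock: 15.45
eef_pos: [0.4885, 0.257, 0.4717]
ee_rot: [-0.001, 1.0, -0.0, -0.0]
contact_force: [0.3, 0.7, -0.7]
finger_gap: 0.997
gripper_force: 0.0
```

Run:
```python
from h import *
o=ctrl.get_obs(); print(o["clock"],o["eef_pos"],o["finger_gap"],o["contact_force"])
p,d=ctrl.read_camera("scene"); w=cloud("scene",d)
m=(np.hypot(w[...,0]-.489,w[...,1]-.256)<.08)&(w[...,2]>.11)&(w[...,2]<.25)
P=w[m]
for a in np.arange(.11,.25,.02):
    Q=P[(P[:,2]>a)&(P[:,2]<a+.02)]
    if len(Q): print(round(a,2),len(Q),np.median(Q,0),Q.min(0),Q.max(0))
```

```text
15.45 [0.4885 0.257  0.4717] 0.9969589676534076 [ 0.3206  0.6987 -0.6608]
0.11 46 [0.4983 0.2502 0.1197] [0.4668 0.2435 0.1101] [0.5041 0.26   0.1297]
0.13 44 [0.4984 0.2512 0.1397] [0.4825 0.2482 0.1303] [0.5042 0.2603 0.1493]
0.15 43 [0.498  0.2506 0.1606] [0.4853 0.247  0.1507] [0.505  0.2613 0.1696]
0.17 45 [0.4983 0.2507 0.1796] [0.4823 0.2476 0.1703] [0.5037 0.2587 0.1894]
0.19 51 [0.4992 0.2511 0.2003] [0.4853 0.2472 0.1901] [0.5039 0.2614 0.2096]
0.21 50 [0.499  0.251  0.2209] [0.483  0.2463 0.2104] [0.504  0.261  0.2299]
0.23 29 [0.4932 0.2534 0.2328] [0.4841 0.2468 0.2302] [0.5036 0.2606 0.2384]
```

Request:
send_rows(offset=[[-3,-30,0],[-4,-40,0],[-4,-44,0],[-4,-44,0],[-4,-44,0]], dr=[[0,0,0],[0,0,0],[0,0,0],[0,0,0],[0,0,0]], hand=[1,1,1,1,1], squeeze=60)

```text
clock: 16.0
eef_pos: [0.5078, 0.0535, 0.4706]
ee_rot: [-0.001, 1.0, 0.0, 0.0]
contact_force: [0.7, 0.1, 1.1]
finger_gap: 0.999
gripper_force: 0.0
```

Request:
send_rows(offset=[[-4,-44,0],[-4,-44,0],[-4,-44,0],[-4,-44,0],[-4,-44,0]], dr=[[0,0,0],[0,0,0],[0,0,0],[0,0,0],[0,0,0]], hand=[1,1,1,1,1])

```text
clock: 16.5
eef_pos: [0.5281, -0.1668, 0.4706]
ee_rot: [-0.001, 1.0, -0.0, 0.0]
contact_force: [0.9, -0.3, 0.4]
finger_gap: 1.004
gripper_force: 0.0
```

Request:
send_rows(offset=[[-4,-44,0],[-4,-44,0],[-5,-30,0],[-4,-18,0],[0,0,0]], dr=[[0,0,0],[0,0,0],[0,0,0],[0,0,0],[0,0,-0.047]], hand=[1,1,1,1,1])

```text
clock: 17.0
eef_pos: [0.5456, -0.3029, 0.4702]
ee_rot: [-0.023, 1.0, -0.0, -0.0]
contact_force: [0.2, -0.6, -0.6]
finger_gap: 0.998
gripper_force: 0.0
```

Request:
send_rows(offset=[[0,0,30],[0,0,45],[0,0,45],[0,0,40],[0,0,0]], dr=[[0,0,0],[0,0,0],[0,0,0],[0,0,0],[0,0,0]], hand=[1,1,1,1,1])

```text
clock: 17.5
eef_pos: [0.5436, -0.2991, 0.3052]
ee_rot: [-0.024, 1.0, 0.003, -0.005]
contact_force: [0.3, -0.1, -0.0]
finger_gap: 0.999
gripper_force: 0.0
```

Run:
```python
from h import *
o=ctrl.get_obs(); print(o["clock"],o["eef_pos"],o["ee_rot"],o["contact_force"])
p,d=ctrl.read_camera("scene"); w=cloud("scene",d); cv2.imwrite("pics/s6.png",cv2.resize(p[130:310,180:420],None,fx=3,fy=3))
b=cv2.inRange(cv2.cvtColor(p,cv2.COLOR_BGR2HSV),(100,120,60),(130,255,255))>0
P=w[b&(np.hypot(w[...,0]-.545,w[...,1]+.301)<.09)]; Q=P[(P[:,2]>.012)&(P[:,2]<.03)]; print(len(Q),Q.min(0),Q.max(0),np.median(Q,0))
```

```text
17.5 [ 0.5436 -0.2991  0.3052] [-0.0244  0.9997  0.0029 -0.0045] [ 0.2568 -0.0524 -0.0335]
1516 [ 0.4796 -0.3629  0.0121] [ 0.6082 -0.2387  0.0299] [ 0.5521 -0.2989  0.0216]
```

Request:
send_rows(offset=[[0,0,25],[0,0,30],[0,0,25],[0,0,15],[0,0,0]], dr=[[0,0,0],[0,0,0],[0,0,0],[0,0,0],[0,0,0]], hand=[1,1,1,1,1])

```text
clock: 18.05
eef_pos: [0.5457, -0.3008, 0.2157]
ee_rot: [-0.024, 1.0, 0.0, -0.0]
contact_force: [-1.3, 0.3, 0.2]
finger_gap: 1.003
gripper_force: 0.0
```

Request:
send_rows(offset=[[0,0,0],[0,0,0],[0,0,0],[0,0,0],[0,0,0]], dr=[[0,0,0],[0,0,0],[0,0,0],[0,0,0],[0,0,0]], hand=[1,0.8,0.6,0.4,0.2])

```text
clock: 18.55
eef_pos: [0.5455, -0.301, 0.2162]
ee_rot: [-0.024, 1.0, -0.0, 0.0]
contact_force: [-0.3, -0.3, -0.2]
finger_gap: 0.676
gripper_force: 0.0
```

Request:
send_rows(offset=[[1,0,4],[0,0,4],[0,0,0],[0,0,0],[0,0,0]], dr=[[0,0,0],[0,0,0],[0,0,0],[0,0,0],[0,0,0]], hand=[0,0,-0.4,-1,-1])

```text
clock: 19.05
eef_pos: [0.5444, -0.301, 0.2076]
ee_rot: [-0.024, 1.0, 0.0, -0.0]
contact_force: [0.3, 0.2, 0.6]
finger_gap: 0.267
gripper_force: 0.0
```

Request:
send_rows(offset=[[0,0,0],[0,0,0],[0,0,0],[0,0,0],[0,0,0]], dr=[[0,0,0],[0,0,0],[0,0,0],[0,0,0],[0,0,0]], hand=[-1,-1,-1,-1,-1])

```text
clock: 19.55
eef_pos: [0.5444, -0.3009, 0.2077]
ee_rot: [-0.024, 1.0, -0.0, 0.0]
contact_force: [0.3, -0.1, -0.4]
finger_gap: 0.18
gripper_force: 60.0
```

Request:
send_rows(offset=[[0,0,-15],[0,0,-30],[0,0,-40],[0,0,-35],[0,0,0]], dr=[[0,0,0],[0,0,0],[0,0,0],[0,0,0],[0,0,0]], hand=[-1,-1,-1,-1,-1])

```text
clock: 20.05
eef_pos: [0.5458, -0.3018, 0.334]
ee_rot: [-0.024, 1.0, -0.003, 0.004]
contact_force: [1.4, 0.6, -1.2]
finger_gap: 0.176
gripper_force: 60.0
```

Request:
send_rows(offset=[[3,20,0],[4,35,0],[4,40,0],[4,40,0],[4,40,0]], dr=[[0,0,0],[0,0,0],[0,0,0],[0,0,0],[0,0,0]], hand=[-1,-1,-1,-1,-1])

```text
clock: 20.55
eef_pos: [0.5152, -0.1246, 0.3263]
ee_rot: [-0.024, 1.0, 0.001, -0.002]
contact_force: [-0.2, -0.1, -1.7]
finger_gap: 0.179
gripper_force: 60.0
```

Request:
send_rows(offset=[[4,40,0],[4,35,0],[4,20,0],[0,10,0],[0,0,0]], dr=[[0,0,0],[0,0,0],[0,0,0],[0,0,0],[0,0,0]], hand=[-1,-1,-1,-1,-1])

```text
clock: 21.05
eef_pos: [0.4992, -0.0215, 0.327]
ee_rot: [-0.025, 1.0, 0.0, -0.001]
contact_force: [0.6, -0.3, -2.2]
finger_gap: 0.174
gripper_force: 60.0
```

Request:
send_rows(offset=[[0,0,0],[0,0,0],[0,0,0],[0,0,0],[0,0,0]], dr=[[0,0,0],[0,0,0],[0,0,0],[0,0,0],[0,0,0]], hand=[-1,-1,-1,-1,-1])

```text
clock: 21.55
eef_pos: [0.5, -0.0232, 0.3276]
ee_rot: [-0.024, 1.0, -0.0, -0.0]
contact_force: [0.0, 0.0, 0.1]
finger_gap: 0.181
gripper_force: 60.0
```

Run:
```python
from h import *
o=ctrl.get_obs(); e=o["eef_pos"]; print(o["clock"],e,o["ee_rot"],o["contact_force"])
for n in("scene","top"):
    p,d=ctrl.read_camera(n); w=cloud(n,d)
    if n=="scene": cv2.imwrite("pics/s7.png",cv2.resize(p[80:280,260:500],None,fx=3,fy=3))
    b=cv2.inRange(cv2.cvtColor(p,cv2.COLOR_BGR2HSV),(100,120,40),(130,255,255))>0
    P=w[b&(np.hypot(w[...,0]-e[0],w[...,1]-e[1])<.09)]; Q=P[(P[:,2]>.105)]; Q=Q[Q[:,2]<.18]
    print(n,len(Q),Q.min(0),Q.max(0),(Q.min(0)+Q.max(0))/2)
    F=Q[(Q[:,2]>.134)&(Q[:,2]<.154)]; A=np.c_[F[:,:2]-e[:2],np.ones(len(F))]; print(" plane",len(F),np.linalg.lstsq(A,F[:,2],rcond=None)[0])
    r=np.hypot(*(F[:,:2]-((F.min(0)+F.max(0))/2)[:2]).T); print(" circle of rim",circ(F[r>.058]))
```

```text
21.55 [ 0.5    -0.0232  0.3276] [-0.0237  0.9997 -0.     -0.    ] [0.0335 0.0106 0.0936]
scene 1499 [ 0.4417 -0.0878  0.1191] [0.5648 0.0383 0.1726] [ 0.5032 -0.0248  0.1458]
 plane 1302 [-0.0059  0.      0.1416]
 circle of rim (array([ 0.5021, -0.0247]), np.float64(0.06075268052629565))
top 302 [ 0.4421 -0.0809  0.1334] [0.5515 0.0254 0.1481] [ 0.4968 -0.0278  0.1407]
 plane 300 [-0.0131 -0.002   0.1399]
 circle of rim (array([ 0.4982, -0.0263]), np.float64(0.060110260126637956))
```

View pics/s7.png

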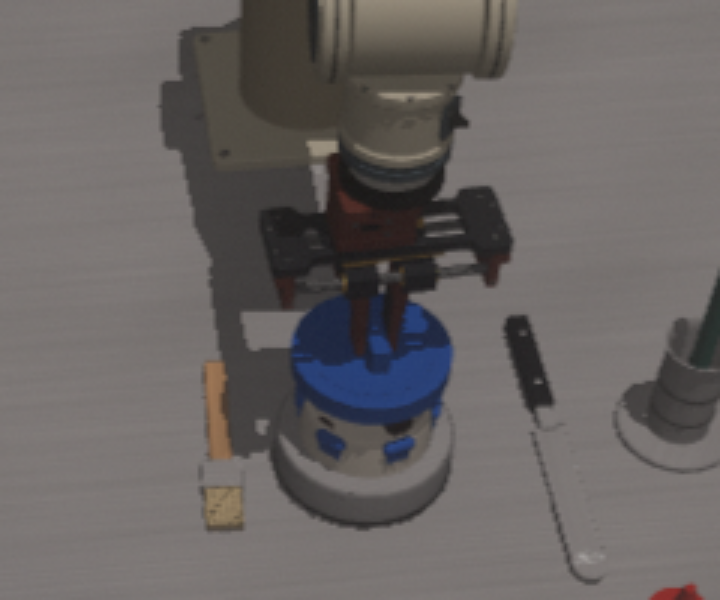

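The lid hangs level over the tub at (370,355) in the crop, about 2 mm too far in +x. I correct that and lower it onto the lip.

Request:
send_rows(offset=[[2,1,5],[0,0,10],[0,0,10],[0,0,7],[0,0,0]], dr=[[0,0,0],[0,0,0],[0,0,0],[0,0,0],[0,0,0]], hand=[-1,-1,-1,-1,-1])

```text
clock: 22.15
eef_pos: [0.4974, -0.0218, 0.2942]
ee_rot: [-0.024, 1.0, 0.0, -0.001]
contact_force: [0.0, 1.0, -1.3]
finger_gap: 0.176
gripper_force: 60.0
```

Request:
send_rows(offset=[[0,0,2],[0,0,2],[0,0,2],[0,0,0],[0,0,0]], dr=[[0,0,0],[0,0,0],[0,0,0],[0,0,0],[0,0,0]], hand=[-1,-1,-1,-1,-1])

```text
clock: 22.65
eef_pos: [0.4985, -0.0219, 0.2902]
ee_rot: [-0.024, 1.0, -0.0, 0.001]
contact_force: [1.7, 0.9, 2.0]
finger_gap: 0.177
gripper_force: 60.0
```

Request:
send_rows(offset=[[0,0,2],[0,0,2],[0,0,0],[0,0,0],[0,0,0]], dr=[[0,0,0],[0,0,0],[0,0,0],[0,0,0],[0,0,0]], hand=[-1,-1,-1,-1,-1])

```text
clock: 23.15
eef_pos: [0.4987, -0.0219, 0.2866]
ee_rot: [-0.024, 1.0, -0.0, 0.001]
contact_force: [1.4, 0.5, 7.1]
finger_gap: 0.18
gripper_force: 60.0
```

Request:
send_rows(offset=[[0,0,2],[0,0,2],[0,0,2],[0,0,0],[0,0,0]], dr=[[0,0,0],[0,0,0],[0,0,0],[0,0,0],[0,0,0]], hand=[-1,-1,-1,-1,-1])

```text
clock: 23.65
eef_pos: [0.4982, -0.0218, 0.2788]
ee_rot: [-0.024, 1.0, -0.0, 0.0]
contact_force: [6.9, 0.4, -10.9]
finger_gap: 0.177
gripper_force: 60.0
```

Request:
send_rows(offset=[[-1,0,2],[0,0,2],[0,0,1],[0,0,1],[0,0,0]], dr=[[0,0,0],[0,0,0],[0,0,0],[0,0,0],[0,0,0]], hand=[-1,-1,-1,-1,-1])

```text
clock: 24.15
eef_pos: [0.4983, -0.0218, 0.2744]
ee_rot: [-0.024, 1.0, 0.0, -0.001]
contact_force: [-3.6, -0.3, 12.1]
finger_gap: 0.177
gripper_force: 60.0
```

Request:
send_rows(offset=[[0,0,1],[0,0,1],[0,0,0],[0,0,0],[0,0,0]], dr=[[0,0,0],[0,0,0],[0,0,0],[0,0,0],[0,0,0]], hand=[-1,-1,-1,-1,-1])

```text
clock: 24.65
eef_pos: [0.4983, -0.0218, 0.2743]
ee_rot: [-0.024, 1.0, -0.0, -0.001]
contact_force: [-10.8, 0.6, 35.5]
finger_gap: 0.175
gripper_force: 60.0
```

Run:
```python
from h import *
o=ctrl.get_obs(); e=o["eef_pos"]; print(o["clock"],e,o["ee_rot"],o["contact_force"],o["ft_torque"],o["gripper_force"])
for n in("scene","top"):
    p,d=ctrl.read_camera(n); w=cloud(n,d)
    b=cv2.inRange(cv2.cvtColor(p,cv2.COLOR_BGR2HSV),(100,120,40),(130,255,255))>0
    P=w[b&(np.hypot(w[...,0]-e[0],w[...,1]-e[1])<.09)]; F=P[(P[:,2]>.08)&(P[:,2]<.1)]
    A=np.c_[F[:,:2]-e[:2],np.ones(len(F))]; print(n," plane",len(F),np.linalg.lstsq(A,F[:,2],rcond=None)[0],F.min(0),F.max(0))
    if n=="scene":
        cv2.imwrite("pics/s8.png",p[60:340,180:560])
        m=(np.hypot(w[...,0]-.489,w[...,1]-.256)<.08)&(w[...,2]>.12)&(w[...,2]<.25); print("spat",np.median(w[m],0),w[m].max(0))
```

```text
24.65 [ 0.4983 -0.0218  0.2743] [-0.0241  0.9997 -0.     -0.0005] [-10.7736   0.6015  35.5091] [ 0.1532  1.8018 -0.0201] 60.01216113567352
scene  plane 1215 [-0.0076  0.0005  0.0881] [ 0.4371 -0.0855  0.0803] [0.5651 0.039  0.0999]
spat [0.4982 0.2514 0.185 ] [0.5052 0.2621 0.236 ]
top  plane 244 [-0.0019 -0.0027  0.0867] [ 0.4425 -0.079   0.0806] [0.5492 0.0283 0.0934]
```

View pics/s8.png

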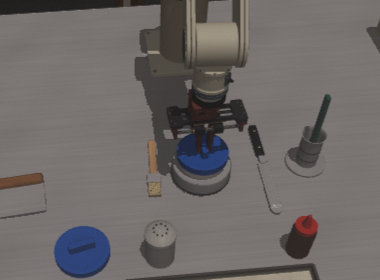

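The lid sits level and home on the tub at (203,153), with its plate at about 0.088 m as expected. The spatula stands in its stand and the other things are in place. I ease the push a little to stay clear of 40 N.

Request:
send_rows(offset=[[0.5,0,-0.5],[0,0,0],[0,0,0],[0,0,0],[0,0,0]], dr=[[0,0,0],[0,0,0],[0,0,0],[0,0,0],[0,0,0]], hand=[-1,-1,-1,-1,-1])

```text
clock: 25.25
eef_pos: [0.4981, -0.0218, 0.2743]
ee_rot: [-0.024, 1.0, -0.0, -0.0]
contact_force: [-7.3, 0.6, 27.9]
finger_gap: 0.179
gripper_force: 60.0
```

```bash
python3 -c "
from station import ctrl
print(ctrl.sign_off())"
```

```text
the job is handed in; nothing more can be done
None
```

I handed the job in at about 25 s: the balls were stirred a little over four turns, the spatula is back in its stand and let go, and the lid is clicked home and held down with about 28 N; the hand-in returned no verdict.

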